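# Load two corner blocks into the spring magazine

## Robot

A 6-joint arm with a two-finger parallel gripper is mounted at the origin on the work surface. World frame = base frame: x ahead of the robot, y to its left, z up, the work surface at z = 0. Lengths are in m, angles in rad, forces in N, time in s.
With the tool pointing down it reaches from about 0.425 to 0.95 m from the base axis. Payload 3.5 kg.
Tool frame: the origin (TCP) lies midway between the tips of the shut fingers; the grasp point (between the pads) lies 19 mm behind it; z points along the fingers, y is the line along which they close (so a half turn about z gives the same grasp; the last joint's range is limited). The gripper opens to 85 mm and grips with 20 to 120 N. Pads are 22 mm wide; open, the fingers measure 114 mm over their backs; the gripper's body (76 mm by 85 mm) begins 54 mm behind the grasp point. The pads swing forward as they close: fully open they stand 13 mm farther back than shut.
Start: joints at [1.154, 0.286, 1.577, -0, 1.279, -0.15], TCP at [0.178, 0.651, 0.231] pointing down, gripper open.
Joint ranges: [-2.77, 2.77], [-0.9, 2.22], [0.21, 2.48], [-1.53, 4.67], [0.24, 2.81], [-2.84, 2.84]. Speed limits (rad/s): [2.79, 2.79, 3.14, 3.14, 3.14, 3.14].

## Interface

Orientations are given as a unit quaternion [x, y, z, w].
In Python, from plant import get_state, read_camera, ctrl gives the robot as it stands.
- The arm moves only by the shell command python3 -m crank 'ROWS' [FORCE]. ROWS is JSON, a list of rows, each a list of 3 entries, a list of its own where there are three numbers: the shift along the tool's x, y, z in mm, then the turn about the tool's z in degrees, then the closure in counts, from 0 (fully open) to 255 (shut). In form: [[[tx, ty, tz], yaw, claw], ...]. A call has 1 to 10 rows; each row is the pose to reach, as a shift and turn from the pose commanded when the call began, along the tool's axes at that moment; what a row does not reach only later rows make up. A row lasts 1/10 s, in which the tool goes at most 50 mm and 8.59 degrees, less where a joint would pass 70% of its speed; a pose out of reach is approached as far as the arm can. A call with a gripper value outside its range is refused whole. The fingers move at their own pace and stop on an object; FORCE is the grip in N (left out, the last holds). Time passes only in rows, so rows that repeat a pose let the fingers close. It gives the time, the measured TCP pose, the force, the opening and the grip force at its end, in the units of the state.
- get_state(): the state, without advancing time (a new reading comes with each control period).
- read_camera(name): name is "scene" or "top" or "wrist"; returns a dict with "frame" (400x640x3 uint8, blue, green, red), "range_z" (400x640 float32, m along the optical axis (not along the pixel's ray), 0 where there is no reading), "vfov" (degrees; the focal length in pixels is half the picture's height over the tangent of half this angle, whatever the lens; pixels are square), "cx", "cy" (the principal point, pixels), "origin" and "orientation" of the camera in the world. Camera axes: x right, y down, z forward; pixel columns grow to the right and rows downward; lengths in m; the calibration is good to about 2 mm. A picture is of the moment at which its call begins.
- ctrl.sign_off(): hands the job in; it is judged then, once.
The state is a dict: "time": time; "qpos": joint angles; "dq": joint speeds; "joint_efforts": joint torques, N m; "eef_pos": TCP position; "tcp_rot": TCP orientation; "contact_force": force on the tool from outside, world axes, zero at the start; "wrist_torque": the same for the moment, N m; "opening": opening from 0.0 (shut) to 1.0 (fully open); "finger_force": force on a finger pad.
Only numpy, scipy, OpenCV 4.12 (cv2) and the standard library are available. Lean on these libraries where they do the work, as an engineer would, in place of code of your own. Each camera call takes 0.05 s, during which the arm holds its last target. There are 200 camera calls.

## Task

Load the two small beech corner blocks into the block magazine, one after the other: set each flat into the mouth and press it gently down, until it has passed both spring lips and stays held beneath them when you let go, with the second block lying flat on top of the first. Never press on a block or the magazine with more than about 30 newtons (the clamped head stands at an unmeasured height and there is only about 3 mm of spare travel below a full load), and leave the other things on the bench where they are.

Things in the scene. Friction and masses are not known exactly. Their poses are not given: they have to be found in the camera images.
- magazine: block magazine fixed to the bench: dark steel foot 200 x 110 x 12 mm, column at its +x end, open-topped grey and steel head. Origin: bench level, directly below the centre of the head's upright well; z up. The well is 72.5 mm along own x, 38.5 mm along own y: a block goes in flat, long side along the magazine's x, either way round.
- column_top (a point): top centre of the magazine's column, 24 x 50 mm, 124 mm above the bench, 92 mm along the magazine's +x from the well's axis. The head is clamped to this column at an unmeasured height, different each time. Nothing on the head stands higher than the mouth
- lip_lowest (a point): point on the well's axis 74 mm above the bench: the lowest height at which the flat underside of the lips can be. The mouth's straight guide ends 20 mm above the lips' underside; above it an outward 45 degree lead-in, 5 mm wide; top of all 26 mm above the lips' underside. Steel posts at the four corners only: the middle 52 mm of both y sides is open, so fingers holding a block by its 36 mm width pass down there
- lip_highest (a point): point on the well's axis 114 mm above the bench: the highest height at which the lips' underside can be; the true height is between, to be found by touch or sight. One sprung steel lip at each x end, 18 mm wide, juts 4 mm over a block's end (62 mm free between), with a 60 degree ramp on top: a block set into the mouth rests on the ramps, its underside 9 mm above the lips' underside
- well_floor (a point): 20 mm above the bench on the well's axis. The empty follower stands 6 mm above the lips' underside. From resting on the ramps a block must be pressed down 31 mm for its top to be level with the lips' underside, plus 1.5 to 3 mm for the lips to snap back. Lips yield to 6 to 14 N in all; the follower adds 6 N, 10 N with two blocks. With two in, the hard stop comes 3.5 mm below the lips
- block_a: bare beech corner block, 70 (own x) x 36 (own y) x 22 mm (own z), about 39 g, lying flat; origin at the centre of its underside, z up. The two blocks are alike
- block_b: bare beech corner block, 70 (own x) x 36 (own y) x 22 mm (own z), about 39 g, lying flat; origin at the centre of its underside, z up. The two blocks are alike
- offcut: larger bare beech offcut, 95 x 48 x 27 mm, too big for the magazine; origin at the centre of its underside; leave alone
- spool: turned wooden thread spool, 42 mm diameter, 55 mm tall, standing; origin at its underside; leave alone
- glue: white glue bottle, 56 mm diameter, 150 mm tall, standing; origin at its underside; leave alone
- tack_tin: tin with paper label, 72 mm diameter, 60 mm tall; origin at its underside; leave alone
- hammer: hand hammer lying on the bench; leave alone
- driver: screwdriver lying on the bench; leave alone
- mug: white mug, 80 mm diameter, 90 mm tall, standing; origin at its underside; leave alone

How it is judged:
By the outcome, as a careful person would: the job done as asked, in the order asked, and still so for the second after the job is handed in, with the robot touching nothing.
It also fails if it takes over 72 s, if anything falls off the work surface, if the arm or the gripper's body presses on something with over 40 N, if the wrist force passes 120 N, or if a joint passes its speed limit or range.

## Working session

There is one attempt and no reset: what is moved stays moved. The work goes in short steps, Python scripts to look and compute and a shell command to move; the robot and the scene stay as the last step left them, time stands still between calls to the robot, and variables do not carry over. Pictures are saved under pics/ and viewed, at most 10 in all, crops included, and the job is handed in when it is done.

```bash
ls; mkdir -p pics; python3 - <<'E'
from plant import get_state, read_camera
import cv2,numpy as np
print(get_state())
for n in("scene","top"):
    c=read_camera(n); cv2.imwrite(f"pics/{n}0.png",c["frame"]); np.save(f"{n}0.npy",c,allow_pickle=True)
    print(n,{k:c[k] for k in("vfov","cx","cy","origin","orientation")})
E
```

```text
pics
{'time': 0.0, 'qpos': array([ 1.15400315e+00,  2.87190902e-01,  1.57818951e+00, -1.12575965e-05,
        1.27861293e+00, -1.50006083e-01]), 'dq': array([-1.93474991e-03, -8.39866637e-06,  2.30465637e-04, -4.76740438e-04,
        9.39254705e-04, -8.85794836e-05]), 'joint_efforts': array([-8.25303905e-04, -4.05984771e+01, -2.92621207e+01, -2.16018643e-04,
        5.91934018e-03, -1.39248954e-05]), 'eef_pos': array([0.17765795, 0.65051042, 0.22992359]), 'tcp_rot': array([ 1.32996592e-01,  9.91115768e-01, -1.15397026e-03, -3.30468624e-04]), 'contact_force': array([-0.39281813,  0.23135496, -0.03345188]), 'wrist_torque': array([0.00264278, 0.02383424, 0.0262995 ]), 'finger_force': 0.0, 'opening': 0.9946176031472004}
scene {'vfov': 52.637275521323645, 'cx': 321.8235910476737, 'cy': 204.80512370271748, 'origin': array([ 1.18038087, -0.46002693,  0.80243092]), 'orientation': array([ 0.82137399,  0.3992121 , -0.18873108, -0.36104716])}
top {'vfov': 53.650887403697965, 'cx': 321.16485204882486, 'cy': 199.13581903810453, 'origin': array([ 0.46736108, -0.00425147,  1.24414772]), 'orientation': array([-0.7047524 ,  0.70809292, -0.02927607,  0.03273184])}
```

View pics/top0.png

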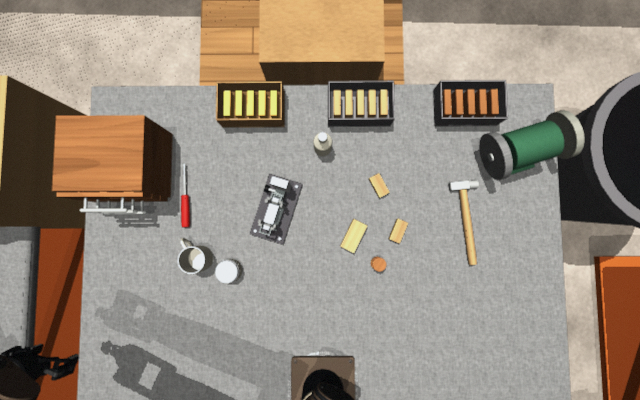

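View pics/scene0.png

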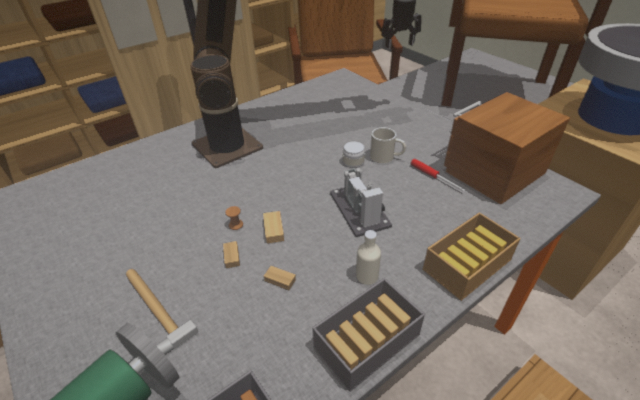

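The top view shows the blocks at (379,186) and (398,231), the offcut at (354,236), the spool at (379,264), and the magazine at (276,208) with its column near (277,183). The scene view agrees.

```bash
cat > h.py <<'E'
import numpy as np,cv2
from scipy.spatial.transform import Rotation as R
def cloud(c):
    f=200/np.tan(np.radians(c["vfov"]/2)); v,u=np.mgrid[:400,:640]
    z=c["range_z"]; p=np.stack([(u-c["cx"])/f*z,(v-c["cy"])/f*z,z],-1)
    w=R.from_quat(c["orientation"]).apply(p.reshape(-1,3)).reshape(400,640,3)+c["origin"]
    w[z==0]=np.nan; return w
def proj(c,P):
    f=200/np.tan(np.radians(c["vfov"]/2)); q=R.from_quat(c["orientation"]).inv().apply(np.atleast_2d(P)-c["origin"])
    return np.c_[q[:,0]/q[:,2]*f+c["cx"],q[:,1]/q[:,2]*f+c["cy"]]
def rect(P):  # points xy in m -> centre, long, short, angle of long axis (deg)
    (cx,cy),(a,b),t=cv2.minAreaRect((P[:,:2]*1000).astype(np.float32))
    if a<b:a,b,t=b,a,t+90
    return np.round([cx,cy,a,b,(t+90)%180-90],1)
E
python3 - <<'E'
from h import *
for n in("top","scene"):
    c=np.load(n+"0.npy",allow_pickle=True).item(); w=cloud(c)
    print(n)
    m=((w[...,2]>.012)&(w[...,0]>.3)&(w[...,0]<.85)&(abs(w[...,1])<.5)).astype(np.uint8)
    k,l,s,_=cv2.connectedComponentsWithStats(m,connectivity=4)
    for i in range(1,k):
        if s[i,4]<60: continue
        P=w[l==i]; z=np.nanmedian(P[:,2]); print(s[i].tolist(),"zmed %.4f zmax %.4f"%(z,np.nanmax(P[:,2])),rect(P[P[:,2]>np.nanpercentile(P[:,2],95)-.006]))
        if 6000>s[i,4] and np.nanmax(P[:,2])>.1:
            h=P[:,2]; 
            for lo in np.arange(.02,.15,.01):
                Q=P[(h>lo)&(h<lo+.01)]
                if len(Q)>15: print("  z%.2f"%lo,len(Q),rect(Q))
    b=w[(abs(w[...,2])<.01)&(w[...,0]>.4)&(w[...,0]<.8)&(abs(w[...,1])<.3)]; print("bench",np.median(b[:,2]))
E
```

```text
top
[435, 106, 54, 20, 760] zmed 0.0547 zmax 0.0844 [ 812.3 -425.4  143.9   38.4   74.9]
[328, 107, 67, 20, 927] zmed 0.0577 zmax 0.0850 [ 828.7 -121.8  196.8   39.7  -90. ]
[216, 108, 69, 19, 990] zmed 0.0565 zmax 0.0858 [828.2 218.3 200.2  39.   89.3]
[134, 116, 38, 86, 2689] zmed 0.1420 zmax 0.2053 [ 6.874e+02  4.884e+02  2.031e+02  2.280e+01 -1.000e-01]
  z0.02 89 [ 6.782e+02  4.793e+02  2.137e+02  6.500e+00 -5.000e-01]
  z0.03 94 [679.5 479.7 221.   19.7  -5. ]
  z0.04 98 [679.7 478.3 215.3   5.8  -0.9]
  z0.05 96 [ 6.808e+02  4.785e+02  2.186e+02  5.200e+00 -5.000e-01]
  z0.06 100 [678.9 479.7 218.9  18.8  -4.5]
  z0.07 97 [679.3 478.9 218.5  10.4  -2. ]
  z0.08 104 [681.  478.5 217.3   6.8  -1. ]
  z0.09 101 [679.8 477.9 218.1   8.3  -1.1]
  z0.10 115 [679.4 479.  220.2  18.5  -4.6]
  z0.11 117 [679.8 479.9 222.   17.3  -4. ]
  z0.12 114 [678.3 479.1 214.6   6.2  -1.1]
  z0.13 126 [678.8 479.5 219.7  19.5  -5.3]
  z0.14 116 [ 6.811e+02  4.792e+02  2.180e+02  4.200e+00 -4.000e-01]
[479, 132, 27, 39, 794] zmed 0.1332 zmax 0.1881 [ 691.8 -491.5   64.5   16.9    1.2]
  z0.05 34 [ 
[... 3967 characters left out ...]
3   27.2]
[126, 269, 71, 119, 2365] zmed 0.0270 zmax 0.1880 [ 6.947e+02 -4.910e+02  6.630e+01  1.790e+01  3.000e-01]
  z0.02 1199 [ 500.9 -448.4  261.    84.1    3.3]
  z0.08 17 [ 744.9 -493.3   24.9   15.3   58.7]
  z0.09 29 [ 741.7 -486.4   26.6   20.5   18.5]
  z0.10 40 [ 748.7 -490.1   35.    17.8   56.3]
  z0.11 61 [ 749.5 -490.1   34.9   17.7   56.6]
  z0.12 64 [ 745.  -484.9   24.1   21.4   17.6]
  z0.13 77 [ 742.9 -485.5   26.9   21.7   17.4]
  z0.14 86 [ 746.  -488.9   31.3   16.9   66.3]
[312, 278, 84, 81, 2183] zmed 0.0594 zmax 0.0839 [ 829.6 -121.9  199.7   40.3  -89.9]
[207, 370, 56, 30, 865] zmed 0.0614 zmax 0.0829 [ 815.2 -399.2   95.1   35.4   66.6]
bench 0.001295732559210061
```

```bash
python3 - <<'E'
import cv2
a=cv2.imread("pics/top0.png")[165:255,235:320];b=cv2.imread("pics/scene0.png")[160:240,320:400]
cv2.imwrite("pics/crop0.png",cv2.hconcat([cv2.resize(a,(400,400),interpolation=2),cv2.resize(b,(400,400),interpolation=2)]))
E
```

```text
(no output)
```

View pics/crop0.png

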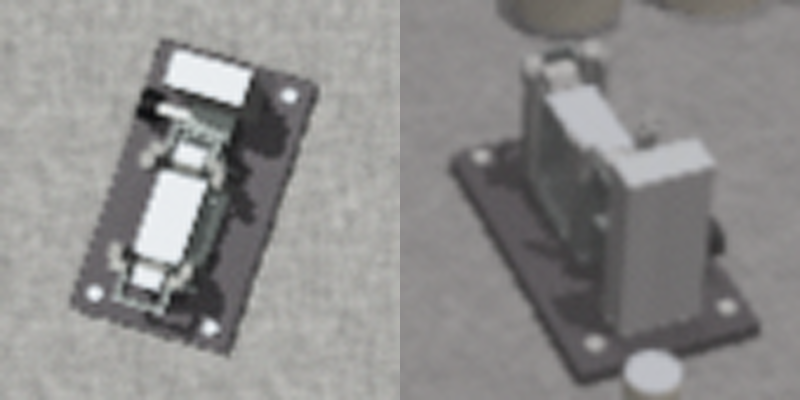

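The crop shows the magazine's white column top at crop (208,78), the white follower at (172,218), and the steel lips at both ends of the well. Next I'll refine the head height and work out the moves.

```bash
cat >> h.py <<'E'
from plant import get_state, read_camera
def go(x,y,z,yaw,s=None):
    """tool shift (mm) and turn (deg) from present pose to world x,y,z (mm), tool-x heading yaw"""
    s=s or get_state(); r=R.from_quat(s["tcp_rot"]); t=r.inv().apply(np.array([x,y,z])-s["eef_pos"]*1000)
    X=r.as_matrix()[:,0]; h=np.degrees(np.arctan2(X[1],X[0])); d=(h-yaw+180)%360-180
    print("tool",np.round(t,1),"turn %.1f"%d,"heading %.1f"%h)
E
python3 - <<'E'
from h import *
a=np.radians(-18.4); ex=np.array([np.cos(a),np.sin(a)]); ey=np.array([-ex[1],ex[0]])
for n in("top","scene"):
    c=np.load(n+"0.npy",allow_pickle=True).item(); w=cloud(c)
    W=np.array([527.4,149.7])/1e3
    d=w[...,:2]-W; mx=d@ex*1e3; my=d@ey*1e3; z=w[...,2]*1e3
    f=(abs(mx)<22)&(abs(my)<15)&(z>60)
    k=(abs(mx-92)<10)&(abs(my)<22)&(z>100)
    print(n,"follower z",np.nanmedian(z[f]),f.sum(),"column z",np.nanmedian(z[k]))
    m=(abs(mx)<52)&(abs(my)<35)&(z>60); print(np.histogram(z[m],np.arange(60,120,3)))
    t=m&(z>97); print("upper",rect(w[t]),rect(np.c_[mx[t],my[t]]/1e3)); 
    g=(z<18)&(z>7)&(abs(mx)<160)&(abs(my)<80)
    ff=m&(abs(z-np.nanmedian(z[f]))<4); print("follower",rect(np.c_[mx[ff],my[ff]]/1e3), "foot",rect(np.c_[mx[g],my[g]]/1e3))
go(480,200,260,156); go(476,-237,160,156)
E
```

```text
top follower z 80.91950105242384 150 column z 122.90733863552083
(array([  1,   4,   3,   4,   9,  31,  97, 102,  57,  24,  12,  11,  27,
        25,   7,   2,   0,   0,   0]), array([ 60,  63,  66,  69,  72,  75,  78,  81,  84,  87,  90,  93,  96,
        99, 102, 105, 108, 111, 114, 117]))
upper [527.7 149.8  86.4  52.3 -17.9] [ 0.2  0.2 86.4 52.3  0.5]
follower [-4.00e-01 -1.70e+00  1.02e+02  4.41e+01 -1.00e-01] foot [ 20.2   5.6 199.9 122.    0.8]
scene follower z 83.85175960915569 97 column z 124.72576687748405
(array([12,  9,  5, 11, 13, 12, 25, 88, 73, 54, 28, 13, 24, 22, 18,  4,  0,
        0,  0]), array([ 60,  63,  66,  69,  72,  75,  78,  81,  84,  87,  90,  93,  96,
        99, 102, 105, 108, 111, 114, 117]))
upper [527.3 148.8  89.3  52.  -16.8] [ 0.2 -0.9 89.3 52.   1.6]
follower [  0.3  -1.8 100.2  44.2   0.2] foot [ 20.9  -1.4 203.7 110.8   1. ]
tool [-410.4 -355.   -29.3] turn 8.7 heading 164.7
tool [-521.8 -777.4   71.6] turn 8.7 heading 164.7
```

```bash
python3 -m crank '[[[-37,-33,-3],2,0],[[-75,-65,-6],4,0],[[-112,-97,-9],6,0],[[-150,-130,-12],8,0],[[-187,-162,-15],9,0],[[-225,-194,-18],9,0],[[-262,-227,-21],9,0],[[-300,-260,-24],9,0],[[-337,-292,-27],9,0],[[-375,-325,-29],9,0]]' 60; python3 -c "
from h import *
go(476.2,-236.7,150,156)"
```

```text
time: 1.1
eef_pos: [0.4543, 0.2372, 0.2603]
tcp_rot: [0.21, 0.978, 0.0, 0.0]
contact_force: [1.3, 0.1, -0.1]
opening: 1.0
finger_force: 0.0
tool [-214.8 -423.   110.2] turn -0.3 heading 155.7
```

```bash
python3 -m crank '[[[-22,-43,5],0,0],[[-44,-86,10],0,0],[[-66,-129,25],0,0],[[-88,-172,40],0,0],[[-110,-215,55],0,0],[[-132,-258,70],0,0],[[-154,-301,85],0,0],[[-176,-344,97],0,0],[[-198,-387,105],0,0],[[-215,-423,110],0,0]]'; python3 -m crank '[[[0,0,0],0,0],[[0,0,0],0,0]]'; cat > look.py <<'E'
from h import *
import sys
c=read_camera("wrist"); np.save("wrist.npy",c,allow_pickle=True); cv2.imwrite(f"pics/{sys.argv[1]}.png",c["frame"])
w=cloud(c); hsv=cv2.cvtColor(c["frame"],cv2.COLOR_BGR2HSV)
m=((w[...,2]>.014)&(w[...,2]<.03)&(hsv[...,1]>60)).astype(np.uint8)
k,l,s,_=cv2.connectedComponentsWithStats(m)
for i in range(1,k):
    if s[i,4]>1500: P=w[l==i]; print(s[i].tolist(),"z %.4f"%np.median(P[:,2]),rect(P))
E
python3 look.py w1; python3 -c "
from h import *
print(get_state()['eef_pos']);go(476.2,-236.7,2,156)"
```

```text
time: 2.1
eef_pos: [0.4749, -0.2371, 0.149]
tcp_rot: [0.211, 0.977, 0.0, -0.001]
contact_force: [1.8, 0.3, 0.7]
opening: 1.002
finger_force: 0.0
time: 2.3
eef_pos: [0.4752, -0.2353, 0.1496]
tcp_rot: [0.211, 0.977, 0.001, -0.001]
contact_force: [0.5, 0.1, 0.4]
opening: 0.999
finger_force: 0.0
[436, 35, 92, 136, 9341] z 0.0267 [459.9 -96.8  95.   48.8 -27.2]
[297, 153, 45, 85, 3684] z 0.0218 [ 474.9 -235.5   70.4   35.8  -23.6]
[6, 188, 137, 148, 4991] z 0.0232 [ 443.8 -452.9  148.3   22.8    5.7]
[ 0.47535552 -0.23437269  0.14979622]
tool [ -1.9  -1.9 147.8] turn -0.3 heading 155.7
```

View pics/w1.png

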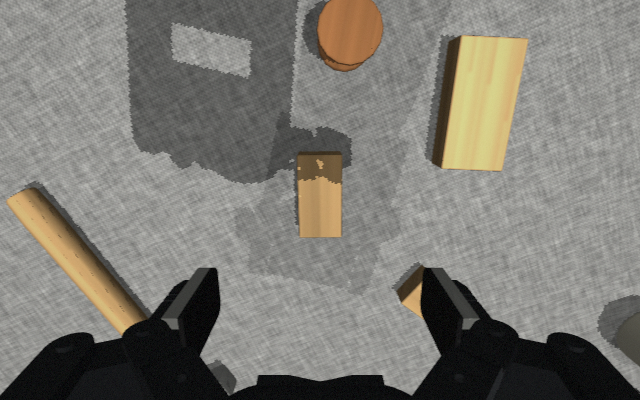

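The wrist view shows block_b at (320,195), measured 70x36 mm at 22 mm height and lying straight between the fingers. Going down.

```bash
python3 -m crank '[[[0,-1,40],-1,0],[[0,-1,80],-1,0],[[0,-1,115],-1,0],[[0,-1,137],-1,0],[[0,-1,146],-1,0],[[0,-1,147],-1,0],[[0,-1,147],-1,255],[[0,-1,147],-1,255],[[0,-1,147],-1,255],[[0,-1,147],-1,255]]' 80; python3 -m crank '[[[0,0,0],0,255],[[0,0,0],0,255],[[0,0,0],0,255],[[0,0,0],0,255]]'
```

```text
time: 3.35
eef_pos: [0.4767, -0.2368, 0.0053]
tcp_rot: [0.202, 0.979, -0.001, 0.002]
contact_force: [0.5, 0.9, -0.5]
opening: 0.397
finger_force: 80.7
time: 3.75
eef_pos: [0.4766, -0.2368, 0.005]
tcp_rot: [0.202, 0.979, -0.001, 0.001]
contact_force: [0.2, 0.5, 5.9]
opening: 0.397
finger_force: 81.7
```

```bash
python3 -m crank '[[[0,0,-15],0,255],[[0,0,-60],0,255],[[0,0,-110],0,255],[[0,0,-155],0,255]]'; python3 -c "
from h import *
go(527.4,149.7,160,162)"
```

```text
time: 4.15
eef_pos: [0.475, -0.2356, 0.1608]
tcp_rot: [0.202, 0.979, -0.0, 0.0]
contact_force: [1.6, -1.0, -0.2]
opening: 0.398
finger_force: 80.8
tool [104.2 374.7   0.7] turn -5.3 heading 156.7
```

```bash
python3 -m crank '[[[12,45,0],-2,255],[[24,90,0],-5,255],[[37,135,0],-5,255],[[50,180,0],-5,255],[[63,225,0],-5,255],[[75,270,0],-5,255],[[88,315,0],-5,255],[[98,350,0],-5,255],[[104,374,0],-5,255],[[104,374,0],-5,255]]'; python3 look.py w2; python3 -c "
from h import *
s=get_state();print(s['eef_pos'],s['contact_force']);go(527.4,149.7,160,162)
c=np.load('wrist.npy',allow_pickle=True).item();w=cloud(c);
a=np.radians(-18); ex=np.array([np.cos(a),np.sin(a)]); ey=np.array([-ex[1],ex[0]])
d=(w[...,:2]-[.5274,.1497])*1e3; z=w[...,2]*1e3; mx=d@ex;my=d@ey
print(np.histogram(z[(abs(mx)<55)&(abs(my)<40)],np.arange(60,180,6)))
t=(abs(mx)<60)&(abs(my)<45)&(z>96)&(z<112);print(t.sum(),rect(np.c_[mx[t],my[t]]/1e3))
"
```

```text
time: 5.15
eef_pos: [0.5273, 0.1514, 0.1588]
tcp_rot: [0.157, 0.988, 0.0, 0.0]
contact_force: [0.6, 0.6, -1.5]
opening: 0.402
finger_force: 80.9
[0, 150, 57, 115, 5724] z 0.0266 [461.9 -91.7  95.6  41.  -27.4]
[0, 340, 76, 59, 2248] z 0.0216 [ 614.3 -178.6   65.    38.3   28.1]
[0.52722861 0.14985934 0.15862054] [ 0.40735078 -0.31803783  0.24499863]
tool [-0.2 -0.1 -1.4] turn -0.1 heading 161.9
(array([  41,   85,  138, 1154,  886,   50,  712,   92,    0,    0,    0,
          0,    0,    0,    0,   21,  309,  472,  777]), array([ 60,  66,  72,  78,  84,  90,  96, 102, 108, 114, 120, 126, 132,
       138, 144, 150, 156, 162, 168, 174]))
804 [-35.6   0.4  52.8  17.3 -89.9]
```

View pics/w2.png

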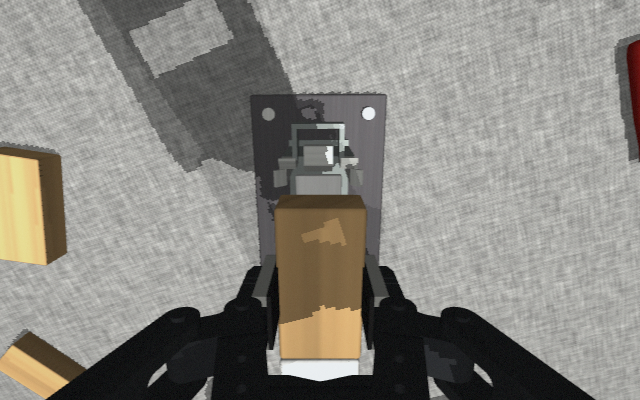

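The wrist view shows the held block at (320,280), square to the head whose front end is at (318,160). I'll measure the held block relative to the well.

```bash
cat > held.py <<'E'
from h import *
c=np.load('wrist.npy',allow_pickle=True).item();w=cloud(c);hsv=cv2.cvtColor(c["frame"],cv2.COLOR_BGR2HSV)
a=np.radians(-18); ex=np.array([np.cos(a),np.sin(a)]); ey=np.array([-ex[1],ex[0]])
d=(w[...,:2]-[.5274,.1497])*1e3; z=w[...,2]*1e3; mx=d@ex;my=d@ey
s=get_state(); z0=s["eef_pos"][2]*1e3
m=((hsv[...,1]>60)&(abs(mx)<60)&(abs(my)<30)&(z>z0+5)).astype(np.uint8)
k,l,st,_=cv2.connectedComponentsWithStats(m); i=1+st[1:,4].argmax(); q=l==i
zt=np.percentile(z[q],70); t=q&(abs(z-zt)<2.5)
print("held z",zt-z0,st[i],rect(np.c_[mx[t],my[t]]/1e3),"plane z slopes",np.round(np.linalg.lstsq(np.c_[mx[t],my[t],np.ones(t.sum())],z[t],rcond=None)[0],3))
f=(abs(z-82)<8)&(mx<-31)&(mx>-60)&(abs(my)<20); 
t=(abs(mx)<60)&(abs(my)<45)&(z>93)&(z<112)
print("head y",np.percentile(my[t],[1,99]),"x min",np.percentile(mx[t],1),"z top",np.percentile(z[t],[50,90,98]))
p=(d:=s["eef_pos"][:2]*1e3-[527.4,149.7]); print("tcp mag",p@ex,p@ey)
E
python3 held.py
```

```text
held z 17.311952811785403 [  268   199   101   160 13855] [-1.9  1.6 71.  36.2 -0.3] plane z slopes [-1.00000e-03  0.00000e+00  1.75632e+02]
head y [-25.60619205  26.36415197] x min -44.12135255923639 z top [100.12783042 102.07841211 102.87327312]
tcp mag -0.21223662458938297 0.09858260141665408
```

```bash
python3 -m crank '[[[-1.5,-0.8,20],0,255],[[-1.5,-0.8,38],0,255],[[-1.5,-0.8,46],0,255],[[-1.5,-0.8,46],0,255],[[-1.5,-0.8,46],0,255]]'; python3 look.py w3;python3 held.py; python3 -m crank '[[[0,0,2],0,255],[[0,0,4],0,255],[[0,0,6],0,255],[[0,0,6],0,255]]';
```

```text
time: 5.7
eef_pos: [0.5292, 0.1469, 0.1129]
tcp_rot: [0.159, 0.987, 0.0, 0.0]
contact_force: [0.1, 0.9, -0.4]
opening: 0.401
finger_force: 80.9
held z 16.626354029191447 [  271   199    97   160 13750] [ 1.1 -1.8 70.9 36.2 -0.4] plane z slopes [ -0.      0.    129.732]
head y [-25.37478496  26.49560579] x min -44.04280737265788 z top [100.43094422 102.72865461 111.38986429]
tcp mag 2.8504255344591685 -1.8030513499120335
time: 6.15
eef_pos: [0.5286, 0.1476, 0.106]
tcp_rot: [0.159, 0.987, -0.0, -0.0]
contact_force: [-0.6, 0.2, -0.8]
opening: 0.396
finger_force: 80.9
```

```bash
python3 -m crank '[[[1,2,0],0,255],[[1,2,0],0,255],[[1,2,0],0,255]]'; python3 look.py w4;python3 held.py; python3 look.py w5;python3 held.py
```

```text
time: 6.45
eef_pos: [0.5286, 0.1499, 0.1064]
tcp_rot: [0.159, 0.987, 0.0, 0.0]
contact_force: [0.6, -0.3, -0.8]
opening: 0.399
finger_force: 80.9
held z 17.07798497828665 [  272   199    98   160 13726] [-0.3  0.6 70.9 36.1 -0.5] plane z slopes [-1.00000e-03 -0.00000e+00  1.23166e+02]
head y [-25.2491771   26.36001546] x min -44.09963288968559 z top [101.02943028 108.75333323 111.40768556]
tcp mag 1.0518049098444746 0.5139180117180333
held z 17.092921578592225 [  272   199    97   160 13732] [-0.4  0.9 70.9 36.3 -0.2] plane z slopes [-1.00000e-03  1.00000e-03  1.23156e+02]
head y [-25.3663864  26.3626035] x min -44.0836080853863 z top [101.05321032 108.75651526 111.4470532 ]
tcp mag 1.0540173079623965 0.4848054667265969
```

```bash
python3 -m crank '[[[0,0,2],0,255],[[0,0,4],0,255],[[0,0,6],0,255],[[0,0,6],0,255]]';python3 -m crank '[[[0,0,2],0,255],[[0,0,4],0,255],[[0,0,6],0,255],[[0,0,6],0,255]]'
```

```text
time: 6.95
eef_pos: [0.5282, 0.1497, 0.0998]
tcp_rot: [0.159, 0.987, -0.0, -0.0]
contact_force: [0.1, 0.5, -0.7]
opening: 0.397
finger_force: 80.9
time: 7.35
eef_pos: [0.5282, 0.1498, 0.0939]
tcp_rot: [0.159, 0.987, -0.0, -0.0]
contact_force: [0.2, 0.3, 1.5]
opening: 0.399
finger_force: 80.9
```

```bash
for i in 1 2 3 4; do python3 -m crank '[[[0,0,1],0,255],[[0,0,2],0,255],[[0,0,2],0,255]]' | egrep 'eef|contact'; done
```

```text
eef_pos: [0.5285, 0.1498, 0.0922]
contact_force: [-0.2, -0.4, -0.7]
eef_pos: [0.5282, 0.1499, 0.0902]
contact_force: [-1.5, 0.1, 1.6]
eef_pos: [0.5287, 0.1499, 0.0887]
contact_force: [-3.6, 0.5, 3.8]
eef_pos: [0.5291, 0.1499, 0.0874]
contact_force: [-3.5, -0.3, 6.8]
```

```bash
for i in 1 2 3 4 5; do python3 -m crank '[[[0.2,0,1],0,255],[[0.2,0,2],0,255],[[0.2,0,2],0,255]]' | egrep 'eef|contact|open'; done
```

```text
eef_pos: [0.5292, 0.1499, 0.0869]
contact_force: [-6.7, 0.0, 13.3]
opening: 0.403
eef_pos: [0.5292, 0.1499, 0.0852]
contact_force: [-6.7, 0.3, 14.6]
opening: 0.402
eef_pos: [0.5292, 0.1499, 0.0835]
contact_force: [-6.8, 1.1, 16.2]
opening: 0.4
eef_pos: [0.5292, 0.15, 0.0811]
contact_force: [-4.5, -0.5, 10.7]
opening: 0.398
eef_pos: [0.5292, 0.15, 0.0784]
contact_force: [-2.8, -0.2, 9.9]
opening: 0.402
```

```bash
for i in 1 2 3 4; do python3 -m crank '[[[0,0,1],0,255],[[0,0,2],0,255],[[0,0,3],0,255],[[0,0,4],0,255],[[0,0,4],0,255]]' | egrep 'eef|contact'; done
```

```text
eef_pos: [0.5292, 0.15, 0.0744]
contact_force: [-2.9, -0.9, 9.6]
eef_pos: [0.5292, 0.15, 0.0705]
contact_force: [-3.5, -0.5, 9.9]
eef_pos: [0.5292, 0.15, 0.0665]
contact_force: [-3.0, 0.5, 10.3]
eef_pos: [0.5292, 0.15, 0.0625]
contact_force: [-2.5, -0.5, 10.3]
```

```bash
for i in 1 2 3 4; do python3 -m crank '[[[0,0,1],0,255],[[0,0,2],0,255],[[0,0,2],0,255]]' | egrep 'eef|contact'; done
```

```text
eef_pos: [0.5292, 0.15, 0.0606]
contact_force: [-3.4, -0.8, 10.9]
eef_pos: [0.5292, 0.15, 0.0583]
contact_force: [-2.0, -0.2, 10.1]
eef_pos: [0.5292, 0.15, 0.0562]
contact_force: [-2.7, 0.5, 8.9]
eef_pos: [0.5292, 0.15, 0.0542]
contact_force: [-3.2, -1.0, 8.8]
```

```bash
python3 -m crank '[[[0,0,1],0,255],[[0,0,1.5],0,255],[[0,0,1.5],0,255]]' | egrep 'eef|contact'; python3 -m crank '[[[0,0,1.5],0,60],[[0,0,1.5],0,60],[[0,0,1.5],0,60],[[0,0,-5],0,40],[[0,0,-30],0,20],[[0,0,-70],0,0],[[0,0,-100],0,0],[[0,0,-130],0,0],[[0,0,-130],0,0],[[0,0,-130],0,0]]'; python3 look.py w6; python3 - <<'E'
from h import *
c=np.load('wrist.npy',allow_pickle=True).item();w=cloud(c);hsv=cv2.cvtColor(c["frame"],cv2.COLOR_BGR2HSV)
a=np.radians(-18); ex=np.array([np.cos(a),np.sin(a)]); ey=np.array([-ex[1],ex[0]])
d=(w[...,:2]-[.5274,.1497])*1e3; z=w[...,2]*1e3; mx=d@ex;my=d@ey
q=(abs(mx)<29)&(abs(my)<16)&(z>40); print(q.sum(),np.percentile(z[q],[5,50,95]),np.round(np.linalg.lstsq(np.c_[mx[q],my[q],np.ones(q.sum())],z[q],rcond=None)[0],3))
t=(abs(mx)<55)&(abs(my)<40)&(z>93)&(z<112);print("head",rect(np.c_[mx[t],my[t]]/1e3),np.percentile(z[t],95))
k=(mx>78)&(mx<110)&(abs(my)<30)&(z>112)&(z<135);print("col",k.sum(),rect(np.c_[mx[k],my[k]]/1e3))
go(617.9,-179.8,150,207.2)
E
```

```text
eef_pos: [0.5292, 0.15, 0.0528]
contact_force: [-3.3, 0.3, 10.4]
time: 14.55
eef_pos: [0.5279, 0.1501, 0.1814]
tcp_rot: [0.159, 0.987, 0.0, 0.001]
contact_force: [-0.1, 0.1, -1.0]
opening: 0.999
finger_force: 0.0
[610, 35, 30, 123, 2724] z 0.0216 [540.8 420.7 103.2  21.1  -2.2]
[2, 145, 73, 109, 6463] z 0.0267 [459.8 -95.9  95.3  49.5 -27.5]
6261 [ 75.39708798  77.96277047 261.77904224] [-2.69800e+00  1.10000e-01  1.50874e+02]
head [-0.8  0.5 86.8 52.8  0.2] 102.33503898368002
col 2686 [ 90.8   0.9  49.8  25.3 -89.6]
tool [-189.9 -284.6   29.9] turn -45.5 heading 161.7
```

View pics/w6.png

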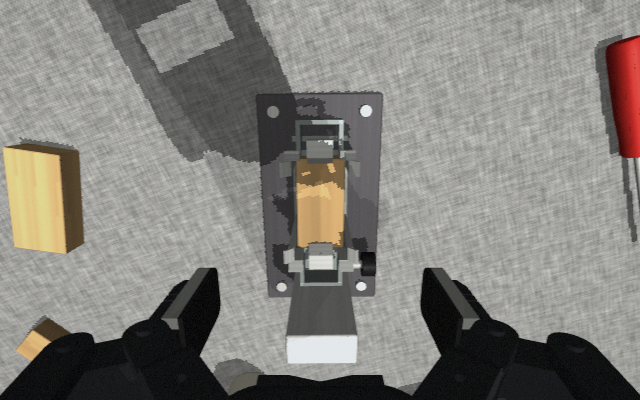

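Block one sits beneath both lips: its top is at about 76 mm, at pixel (320,205), with the lips over its ends at (320,148) and (320,260). Next is block_a.

```bash
python3 -m crank '[[[-24,-36,0],-6,0],[[-48,-72,0],-12,0],[[-72,-108,0],-18,0],[[-96,-144,0],-24,0],[[-120,-180,5],-30,0],[[-144,-216,15],-36,0],[[-168,-252,25],-42,0],[[-190,-284,30],-45.5,0],[[-190,-284,30],-45.5,0],[[-190,-284,30],-45.5,0]]'; python3 -m crank '[[[0,0,0],0,0],[[0,0,0],0,0]]' >/dev/null; python3 look.py w7; python3 -c "
from h import *
print(get_state()['eef_pos']);go(617.9,-179.8,4.5,207.2)"
```

```text
time: 15.6
eef_pos: [0.6176, -0.1794, 0.148]
tcp_rot: [-0.234, 0.972, 0.002, -0.002]
contact_force: [-0.0, 1.2, 0.1]
opening: 0.994
finger_force: 0.0
[442, 0, 156, 126, 9983] z 0.0267 [460.5 -96.5  96.   48.6 -26.8]
[297, 151, 45, 84, 3649] z 0.0218 [ 616.9 -178.5   69.6   35.7   27.6]
[ 0.61869606 -0.17773622  0.15076878]
tool [  1.6  -1.5 146.3] turn 0.1 heading -152.7
```

```bash
python3 -m crank '[[[1.5,0,40],0,0],[[1.5,0,80],0,0],[[1.5,0,115],0,0],[[1.5,0,136],0,0],[[1.5,0,145],0,0],[[1.5,0,146],0,0],[[1.5,0,146],0,255],[[1.5,0,146],0,255],[[1.5,0,146],0,255],[[1.5,0,146],0,255]]' 80; python3 -m crank '[[[0,0,0],0,255],[[0,0,0],0,255],[[0,0,0],0,255],[[0,0,-20],0,255],[[0,0,-65],0,255],[[0,0,-110],0,255],[[0,0,-155],0,255],[[0,0,-155],0,255]]'; python3 -c "
from h import *
go(526.8,150.3,140,162)"
```

```text
time: 16.85
eef_pos: [0.619, -0.1805, 0.0072]
tcp_rot: [-0.235, 0.972, -0.001, 0.001]
contact_force: [-0.1, 0.8, 0.2]
opening: 0.398
finger_force: 82.5
time: 17.65
eef_pos: [0.6217, -0.1818, 0.1688]
tcp_rot: [-0.235, 0.972, -0.005, 0.006]
contact_force: [0.7, -0.2, 0.6]
opening: 0.393
finger_force: 82.6
tool [-67.2 339.   25.4] turn 45.2 heading -152.8
```

```bash
python3 -m crank '[[[-8,42,0],6,255],[[-17,85,0],12,255],[[-25,127,0],18,255],[[-34,170,0],24,255],[[-42,212,0],30,255],[[-50,254,0],36,255],[[-59,297,0],42,255],[[-67,339,0],45,255],[[-67,339,15],45,255],[[-67,339,15],45,255]]'; python3 -m crank '[[[0,0,0],0,255],[[0,0,0],0,255],[[0,0,0],0,255]]' |grep eef; python3 look.py w8; python3 held.py
```

```text
time: 18.65
eef_pos: [0.5197, 0.1527, 0.1417]
tcp_rot: [0.153, 0.988, -0.001, -0.003]
contact_force: [-0.4, -0.4, -1.8]
opening: 0.398
finger_force: 82.7
eef_pos: [0.5228, 0.1511, 0.1452]
[0, 158, 49, 118, 4922] z 0.0265 [463.9 -87.7  95.7  32.  -27.1]
held z 15.338169164356088 [  271   201    99   156 13311] [-5.6  0.2 70.5 36.2  0.2] plane z slopes [1.00000e-03 2.00000e-03 1.60215e+02]
head y [-25.46922025  26.30538089] x min -43.95861672434669 z top [100.2378226  102.08019319 102.68883855]
tcp mag -4.901414701268336 0.02342660925181663
```

```bash
python3 -m crank '[[[-4.8,0.3,10],0,255],[[-4.8,0.3,20],0,255],[[-4.8,0.3,30],0,255],[[-4.8,0.3,30],0,255],[[-4.8,0.3,30],0,255],[[-4.8,0.3,30],0,255]]' | egrep 'eef|conta'; python3 look.py w9; python3 held.py
```

```text
eef_pos: [0.527, 0.1512, 0.115]
contact_force: [0.0, -0.3, -0.6]
held z 15.123589307618204 [  272   201    97   156 13265] [-1.7  1.5 70.5 36.2  0.4] plane z slopes [1.00000e-03 2.00000e-03 1.30085e+02]
head y [-25.4558484   26.41738881] x min -44.09135969586227 z top [100.60359859 109.22554412 111.42244955]
tcp mag -0.7595149802963184 1.3022122176820408
```

```bash
python3 -m crank '[[[-0.9,-1,0],0,255],[[-0.9,-1,2],0,255],[[-0.9,-1,4],0,255],[[-0.9,-1,6],0,255],[[-0.9,-1,6],0,255],[[-0.9,-1,6],0,255]]' | egrep 'eef|conta'; python3 look.py w10; python3 held.py;  for i in 1 2 3; do python3 -m crank '[[[0,0,1.5],0,255],[[0,0,3],0,255],[[0,0,3],0,255]]' | egrep 'eef|contact'; done
```

```text
eef_pos: [0.5272, 0.1498, 0.1087]
contact_force: [-0.1, 1.3, -0.5]
held z 15.237794469714672 [  273   201    99   156 13262] [-1.1  0.3 71.  36.   0.5] plane z slopes [  0.      0.    123.713]
head y [-25.39506555  26.33695863] x min -43.82314195135085 z top [101.00339734 108.59486537 111.36681305]
tcp mag -0.1445460189771042 0.11012411582563623
eef_pos: [0.5271, 0.1498, 0.1055]
contact_force: [0.3, 1.0, 0.6]
eef_pos: [0.5271, 0.1498, 0.1025]
contact_force: [-0.9, -0.1, -1.1]
eef_pos: [0.5271, 0.1498, 0.0995]
contact_force: [-0.7, -0.9, -1.0]
```

```bash
for i in 1 2 3; do python3 -m crank '[[[0,0,1],0,255],[[0,0,2],0,255],[[0,0,2],0,255]]' | egrep 'eef|contact'; done
```

```text
eef_pos: [0.5272, 0.1498, 0.0976]
contact_force: [-0.1, -0.3, -1.2]
eef_pos: [0.5272, 0.1498, 0.0956]
contact_force: [0.4, -0.1, -0.3]
eef_pos: [0.5272, 0.1498, 0.0936]
contact_force: [-0.4, -0.2, -1.1]
```

```bash
for i in 1 2 3 4; do python3 -m crank '[[[0,0,1],0,255],[[0,0,2],0,255],[[0,0,2],0,255]]' | egrep 'eef|contact'; done
```

```text
eef_pos: [0.5272, 0.1499, 0.0917]
contact_force: [-0.0, -0.4, -0.5]
eef_pos: [0.5276, 0.15, 0.0908]
contact_force: [-2.9, 0.4, 4.9]
eef_pos: [0.5283, 0.15, 0.0895]
contact_force: [-2.0, -0.8, 5.9]
eef_pos: [0.5286, 0.1502, 0.0884]
contact_force: [-2.9, -0.1, 10.4]
```

```bash
for i in 1 2 3 4; do python3 -m crank '[[[0.2,0,1],0,255],[[0.2,0,2],0,255],[[0.2,0,2],0,255]]' | egrep 'eef|contact'; done
```

```text
eef_pos: [0.5287, 0.1504, 0.0867]
contact_force: [-3.5, 0.6, 10.7]
eef_pos: [0.5287, 0.1506, 0.0851]
contact_force: [-4.6, 1.6, 12.8]
eef_pos: [0.5288, 0.1505, 0.0826]
contact_force: [-0.9, 1.7, 9.1]
eef_pos: [0.5288, 0.1506, 0.0811]
contact_force: [-3.1, 2.2, 10.8]
```

```bash
for i in 1 2 3 4 5 6 7; do python3 -m crank '[[[0,0,1],0,255],[[0,0,2],0,255],[[0,0,2],0,255]]' | egrep 'eef|contact'; done
```

```text
eef_pos: [0.5287, 0.1506, 0.0792]
contact_force: [-2.4, 0.3, 12.4]
eef_pos: [0.5287, 0.1506, 0.0773]
contact_force: [-3.3, 0.0, 12.7]
eef_pos: [0.5287, 0.1506, 0.0754]
contact_force: [-3.3, 0.6, 12.8]
eef_pos: [0.5288, 0.1506, 0.0734]
contact_force: [-3.6, 0.5, 14.2]
eef_pos: [0.5287, 0.1506, 0.0714]
contact_force: [-4.1, 0.7, 13.5]
eef_pos: [0.5287, 0.1506, 0.0694]
contact_force: [-4.4, 0.5, 12.8]
eef_pos: [0.5288, 0.1506, 0.0675]
contact_force: [-3.6, 0.9, 13.0]
```

```bash
for i in 1 2 3; do python3 -m crank '[[[0,0,1],0,255],[[0,0,2],0,255],[[0,0,2],0,255]]' | egrep 'eef|contact'; done;  for i in 1 2 3; do python3 -m crank '[[[0,0,0.5],0,255],[[0,0,0.5],0,255],[[0,0,0.5],0,255]]' | egrep 'eef|contact'; done
```

```text
eef_pos: [0.5287, 0.1506, 0.0655]
contact_force: [-4.4, 0.8, 13.5]
eef_pos: [0.5287, 0.1506, 0.0635]
contact_force: [-4.3, 0.5, 13.8]
eef_pos: [0.5287, 0.1506, 0.0614]
contact_force: [-3.2, 1.1, 8.8]
eef_pos: [0.5287, 0.1506, 0.0605]
contact_force: [-3.9, 0.8, 11.2]
eef_pos: [0.5287, 0.1506, 0.06]
contact_force: [-2.7, 0.5, 11.0]
eef_pos: [0.5288, 0.1506, 0.0595]
contact_force: [-2.4, 0.8, 12.2]
```

```bash
for i in 1 2 3 4; do python3 -m crank '[[[0,0,0.4],0,255],[[0,0,0.4],0,255],[[0,0,0.4],0,255]]' | egrep 'eef|contact'; done
```

```text
eef_pos: [0.5287, 0.1506, 0.0591]
contact_force: [-3.9, 0.6, 10.9]
eef_pos: [0.5287, 0.1506, 0.0588]
contact_force: [-2.6, 0.6, 11.2]
eef_pos: [0.5287, 0.1506, 0.0584]
contact_force: [-2.3, 1.1, 11.9]
eef_pos: [0.5287, 0.1506, 0.058]
contact_force: [-3.2, 0.6, 11.6]
```

```bash
for i in 1 2 3; do python3 -m crank '[[[0,0,0.4],0,255],[[0,0,0.4],0,255],[[0,0,0.4],0,255]]' | egrep 'eef|contact'; done
```

```text
eef_pos: [0.5287, 0.1506, 0.0576]
contact_force: [-3.8, 0.3, 12.4]
eef_pos: [0.5288, 0.1506, 0.0575]
contact_force: [-3.0, 1.0, 13.8]
eef_pos: [0.5287, 0.1506, 0.0575]
contact_force: [-5.4, 0.3, 16.2]
```

Hard stop reached at 16 N, as predicted at 57.5 mm. Releasing.

```bash
python3 -m crank '[[[0,0,0],0,60],[[0,0,0],0,60],[[0,0,0],0,60],[[0,0,-5],0,40],[[0,0,-30],0,20],[[0,0,-70],0,0],[[0,0,-100],0,0],[[0,0,-130],0,0],[[0,0,-130],0,0],[[0,0,-130],0,0]]'; python3 look.py w11; python3 - <<'E'
from h import *
c=np.load('wrist.npy',allow_pickle=True).item();w=cloud(c)
a=np.radians(-18); ex=np.array([np.cos(a),np.sin(a)]); ey=np.array([-ex[1],ex[0]])
d=(w[...,:2]-[.5274,.1497])*1e3; z=w[...,2]*1e3; mx=d@ex;my=d@ey
q=(abs(mx)<27)&(abs(my)<15)&(z>60)&(z<95); print(q.sum(),np.percentile(z[q],[5,50,95]),np.round(np.linalg.lstsq(np.c_[mx[q],my[q],np.ones(q.sum())],z[q],rcond=None)[0],3))
c=read_camera("scene"); cv2.imwrite("pics/end.png",cv2.resize(c["frame"][140:260,220:420],(800,480),interpolation=2))
E
```

```text
time: 31.5
eef_pos: [0.5267, 0.1501, 0.1839]
tcp_rot: [0.155, 0.988, 0.0, 0.001]
contact_force: [-0.8, -0.3, -0.7]
opening: 1.0
finger_force: 0.0
[609, 40, 31, 122, 2953] z 0.0219 [541.  421.6 103.2  22.4  -1.9]
[5, 143, 72, 109, 6392] z 0.0267 [459.8 -95.8  95.4  49.4 -27. ]
2681 [75.14551293 76.24133079 77.29455505] [ 0.    0.   76.23]
```

View pics/w11.png

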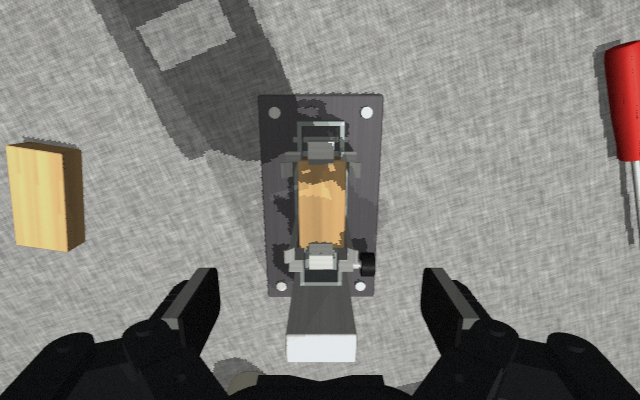

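View pics/end.png

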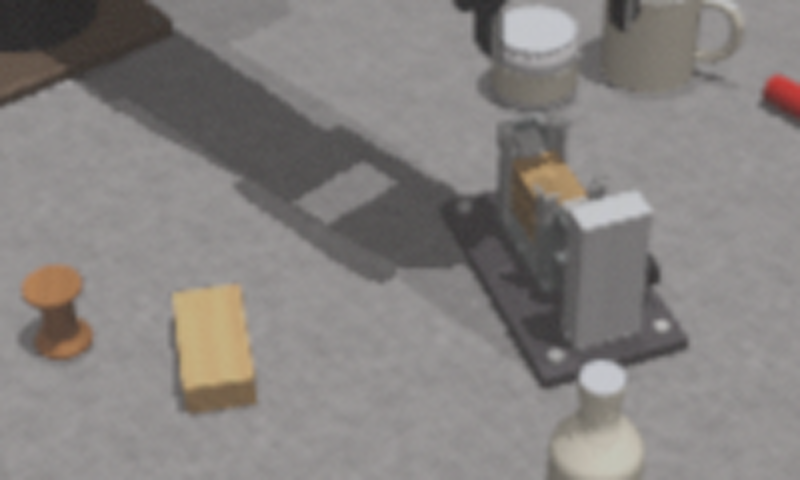

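The wrist view shows the second block flat (slope 0) at 76.2 mm, at pixel (320,205), under both lips at (320,150) and (320,260). In the scene crop the wood is in the head at (545,190), and the spool and offcut are untouched.

```bash
python3 -c "
from plant import ctrl
print(ctrl.sign_off())"
```

```text
the job is handed in; nothing more can be done
None
```

Both blocks are in the magazine and held under both spring lips, the second lying flat on the first; the highest force I read while pressing was about 16 N, it took about 32 s, and the job is handed in.

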